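Ballast the accessory chest and hold its lid at balance for fitting the stay

TASK

I am about to screw the lid stay onto this wooden accessory chest. Slide the tray of hole saws fully home in the bay in the chest's front, flush, so that its weight steadies the chest, with the saws staying in their pockets; then take the bar on the lid, swing the lid up to its balance point, where its weight falls neither way, without letting it drop or go over backwards. Finish while still gripping the bar, holding the lid still there, and leave everything else on the bench alone.

Things in the scene. Friction and masses are not known exactly. Their poses are not given: they have to be found in the camera images.
- chest: Fixed wooden chest, 230 mm deep (x) x 260 mm wide (y), 160 mm tall with its lid shut (body 120). Origin on the bench under its middle; x runs from its front to its back, z up. Its front faces roughly to the robot's right (chest x about along the robot's +y). Low in the front is the tray bay, over it a well that the lid shuts.
- bay_mouth (a point): Middle of the tray bay's mouth, at bench level in the plane of the chest's front, 115 mm to -x of the chest's origin; axes as the chest's. The bay is 230 mm wide, 66 mm high and 218 mm deep to the back wall; its floor is the bench.
- hinge_line (a point): Middle of the lid's hinge line, fixed to the chest: 115 mm to +x of the chest's origin, 120 mm above the bench. The line runs along the chest's y.
- lid (a joint): Lid angle, rad: 0 shut (start), grows as it opens up and back, stop at 1.95. A shallow box lid, 230 x 260 mm, 40 mm deep, 0.7 to 0.95 kg, on a free hinge, no stay. Its weight sits above the hinge line, so it balances before its top stands upright: the balance point is 1.30 rad (75 degrees). Short of that it falls shut, past it over backwards.
- lid_bar (a point): Round steel bar on the lid's top, 14 mm thick, 150 mm long along the chest's y, on posts at +-62 mm; its centre 42 mm off the lid, 30 mm back from the lid's front edge. Origin at its middle, axes turn with the lid. From the hinge line, at lid angle a: -0.200 cos a + 0.082 sin a (m) along chest x, 0.200 sin a + 0.082 cos a up. It can turn in the grip, so the gripper may keep pointing down.
- tray: Loose plywood tray with hole saws, 0.7 to 1 kg in all, 217 x 217 mm, walls 40 mm high (front 58), lying on the bench before the bay, a few cm short and askew. Origin under its middle; x from its pull end to the far end, which enters the bay first. It slides on the bench. Home, the far end touches the bay's back, the origin is 5.5 mm to -x of the chest's, the front flush (1 mm inside).
- tray_pull (a point): Grip point on the tray's dark block pull, mid thickness, 140.5 mm to -x of the tray's origin, 30 mm up. The block is 24 mm thick (tray y), stands 50 mm out from the tray's front, 14 to 46 mm above the bench. Pinch its sides from above with the tool leaning back from the chest about 30 degrees, so that the gripper's body clears the chest.
- hole_saw0: Loose red steel hole saw, teeth up, 54 mm across, 44 mm tall, standing in a pocket of the tray (pocket floor 7 mm above the bench); origin under its middle.
- hole_saw1: Loose red steel hole saw, teeth up, 48 mm across, 44 mm tall, standing in a pocket of the tray (pocket floor 7 mm above the bench); origin under its middle.
- hole_saw2: Loose yellow steel hole saw, teeth up, 40 mm across, 44 mm tall, standing in a pocket of the tray (pocket floor 7 mm above the bench); origin under its middle.
- hole_saw3: Loose red steel hole saw, teeth up, 44 mm across, 44 mm tall, standing in a pocket of the tray (pocket floor 7 mm above the bench); origin under its middle.
- lid_stay: brass lid stay waiting to be screwed on, a flat slotted arm 170 x 14 x 4 mm with a thicker end; lies on the bench; origin under its middle. Leave alone.
- screwdriver: screwdriver with an orange handle, about 200 mm long, lying on the bench; origin under its middle. Leave alone.
- tape_measure: yellow tape measure, 68 x 36 x 64 mm, standing on the bench; origin under its middle. Leave alone.
- glue_bottle: yellow wood-glue bottle, 60 mm across, 170 mm tall; origin under its middle. Leave alone.
- offcut: pale wooden offcut 140 x 45 x 38 mm; origin under its middle. Leave alone.
- push_stick: red flat saw push stick, about 320 mm long, 12 mm thick; origin under its body. Leave alone.
Things that resemble listed ones, but are neither listed nor needed, are in the scene too. What is shaped like the hole_saw2 but purple is not meant. What is shaped like the hole_saw1 but turquoise is not meant.

How it is judged:
On the way, in this order (a step that is already met when the one before it is completed fails the run):
1. The loaded tray is fully home in the bay, lid still shut (x of tray in the frame of chest between -0.0115 and 0.01 m and y of tray in the frame of chest between -0.012 and 0.012 m and angle between the x axis of tray and the x axis of chest, either way round below 0.08 rad and height (world z) of tray below 0.008 m and value of joint lid below 0.05 rad), for 0.2 s.
2. The lid is held by its bar at its balance point (x of tray in the frame of chest between -0.0115 and 0.01 m and y of tray in the frame of chest between -0.012 and 0.012 m and angle between the x axis of tray and the x axis of chest, either way round below 0.08 rad and height (world z) of tray below 0.008 m and value of joint lid between 1.223 and 1.383 rad and velocity of joint lid between -0.1 and 0.1 rad/s and contact force between the fingers and lid_c0 above 2 N), for 0.3 s.
At the end, for the whole second after the job is handed in: The tray is home: its front within 5 mm of flush with the chest's front, straight, on the bench, each hole saw upright in the tray. The lid stands within 0.08 rad of its balance point (1.30 rad), still (below 0.1 rad/s), with the fingers gripping the bar (more than 2 N) (all of step 2 and z of each of hole_saw0, hole_saw1, hole_saw2, hole_saw3 in the frame of tray below 0.03 m and angle between each of hole_saw0, hole_saw1, hole_saw2, hole_saw3's own z axis and vertical below 0.35 rad); the arm keeps its last pose, push and grip.
It fails at once if The lid is raised while the tray is not home (value of joint lid above 0.12 rad and x of tray in the frame of chest below -0.02 m).
It fails at once if The lid goes over backwards (0.3 rad past its balance point) (value of joint lid above 1.603 rad).
It fails at once if The lid is let drop (closing faster than 1.5 rad/s) (velocity of joint lid below -1.5 rad/s).
It fails at once if A hole saw tips over or leaves the tray (angle between any of hole_saw0, hole_saw1, hole_saw2, hole_saw3's own z axis and vertical above 0.7 rad or z of any of hole_saw0, hole_saw1, hole_saw2, hole_saw3 in the frame of tray above 0.045 m).
It fails at once if Something else on the bench is moved by more than 25 mm (distance of any of lid_stay, screwdriver, tape_measure, glue_bottle, offcut, push_stick from where it was at the start of the episode above 0.025 m).
It also fails if it takes over 58 s, if anything falls off the work surface, if the arm or the gripper's body presses on something with over 40 N, if the wrist force passes 120 N, or if a joint passes its speed limit or range.

ROBOT

A 6-joint arm with a two-finger parallel gripper is mounted at the origin on the work surface. World frame = base frame: x ahead of the robot, y to its left, z up, the work surface at z = 0. Lengths are in m, angles in rad, forces in N, time in s.
With the tool pointing down it reaches from about 0.35 to 0.775 m from the base axis. Payload 7.3 kg.
Tool frame: the origin (TCP) lies at the very end of the fingers, on their centre line; the grasp point (between the pads) lies 19 mm behind it (robot.hold_point_z is the distance from the TCP to the grasp point, in m); z points along the fingers, y is the direction in which the jaws open and shut (so a half turn about z gives the same grasp; the last joint's range is limited). The gripper opens to 92 mm and grips with 3 to 60 N. Pads are 19 mm wide; open, the fingers measure 130 mm over their backs; the gripper's body (75 mm by 190 mm) begins 47 mm behind the grasp point.
Start: joints at [-1.293, 0.342, 1.524, -0, 1.275, -0.146], TCP at [0.216, -0.479, 0.227] pointing down, gripper open.
Joint ranges: [-2.53, 2.53], [-0.77, 2.02], [0.04, 2.7], [-1, 4.14], [0.28, 2.66], [-3.11, 3.11]. Speed limits (rad/s): [2.57, 2.57, 3.14, 3.14, 3.14, 3.14].

INTERFACE

Orientations are given as [roll, pitch, yaw] about the fixed x, y, z axes, in that order (R = Rz(yaw) Ry(pitch) Rx(roll)).
In Python, from cell import monitor, viewer, robot gives the robot as it stands.
- The arm moves only by the tool move_arm, never from a script. Its argument "deltas" is a list of rows, each an object of numbers: "x", "y", "z": the shift along the tool's x, y, z in m; "wx", "wy", "wz": the turn, a rotation vector about the tool's x, y, z in degrees; "hand": the opening, from 0 (shut) to 1 (fully open). In form: [{"x": .., "y": .., "z": .., "wx": .., "wy": .., "wz": .., "hand": ..}, ...]. A call has 1 to 8 rows; each row is the pose to reach, as a shift and turn from the pose commanded when the call began, along the tool's axes at that moment; what a row does not reach only later rows make up. A row lasts 1/8 s, in which the tool goes at most 62.5 mm and 10.7 degrees, less where a joint would pass 70% of its speed; a pose out of reach is approached as far as the arm can. A call with a gripper value outside its range is refused whole. The fingers move at their own pace and stop on an object; "grip_force" is the grip in N (left out, the last holds). Time passes only in rows, so rows that repeat a pose let the fingers close. It gives the time, the measured TCP pose, the force and the opening at its end, in the units of the state.
- monitor.observe(): the state, without advancing time (a new reading comes with each control period).
- viewer.read_camera(name): name is "side" or "top" or "wrist"; returns the picture (384x512x3 uint8, red, green, blue); there is no depth.
- viewer.camera_params(name): a dict with "camera_matrix" (3x3 intrinsics, pixels), "R" (3x3) and "t" (3): a world point X has camera coordinates R X + t. Camera axes: x right, y down, z forward; pixel columns grow to the right and rows downward; lengths in m; the calibration is good to about 2 mm. A picture is of the moment at which its call begins: read the wrist's pose just before it. camera_params takes no time and is no camera call; for the wrist camera it gives the pose at the moment of the call.
- robot.hand_in(): hands the job in, once; it reports no verdict.
The state is a dict: "time": time; "qpos": joint angles; "qvel": joint speeds; "joint_efforts": joint torques, N m; "tool_pos": TCP position; "tool_rot": TCP orientation; "contact_force": force on the tool from outside, world axes, zero at the start; "torque": the same for the moment, N m; "opening": finger opening in m.
Only numpy, scipy, OpenCV 4.12 (cv2) and the standard library are available. Lean on these libraries where they do the work, as an engineer would, in place of code of your own. Each camera call takes 0.05 s, during which the arm holds its last target. There are 200 camera calls.

## Working session

There is one attempt and no reset: what is moved stays moved. The work goes in short steps, Python scripts to look and compute and a tool call to move; the robot and the scene stay as the last step left them, time stands still between calls to the robot, and variables do not carry over. Pictures are saved under pics/ and viewed, about 8 in all and at most 12, crops included, and the job is handed in when it is done.

Besides the shell and the picture viewer there is one more tool, called after "Emit:" as a command line: name --argument value ..., lists and objects as JSON in quotes. move_arm: Moves the arm, as the interface text tells. Its arguments: {"type":"object","properties":{"deltas":{"type":"array","items":{"type":"object","properties":{"x":{"type":"number"},"y":{"type":"number"},"z":{"type":"number"},"wx":{"type":"number"},"wy":{"type":"number"},"wz":{"type":"number"},"hand":{"type":"number"}}}},"grip_force":{"type":"number"}},"required":["deltas"]}

```bash
mkdir -p pics; ls
python3 - <<'E'
from cell import monitor, viewer, robot
import cv2, numpy as np
s=monitor.observe(); print({k:np.round(v,3).tolist() for k,v in s.items()})
for n in ("top","side","wrist"):
    p=viewer.camera_params(n); im=viewer.read_camera(n)
    np.savez(f"pics/{n}0.npz",im=im,K=p["camera_matrix"],R=p["R"],t=p["t"])
    cv2.imwrite(f"pics/{n}0.png",cv2.resize(im[:,:,::-1],(800,600),interpolation=cv2.INTER_CUBIC))
    print(n,np.round(-np.array(p["R"]).T@p["t"],3))
E
```

```text
pics
{'time': 0.0, 'qpos': [-1.293, 0.343, 1.525, -0.0, 1.275, -0.146], 'qvel': [0.0, -0.001, -0.001, 0.001, 0.002, -0.0], 'joint_efforts': [0.001, -43.123, -24.422, 0.072, 0.056, -0.0], 'tool_pos': [0.216, -0.478, 0.226], 'tool_rot': [-3.14, -0.0, 0.424], 'contact_force': [0.594, 0.644, 0.776], 'torque': [0.022, -0.028, 0.004], 'opening': 0.092}
top [0.37  0.061 1.236]
side [0.293 1.11  1.226]
wrist [ 0.28  -0.45   0.384]
```

View pics/top0.png

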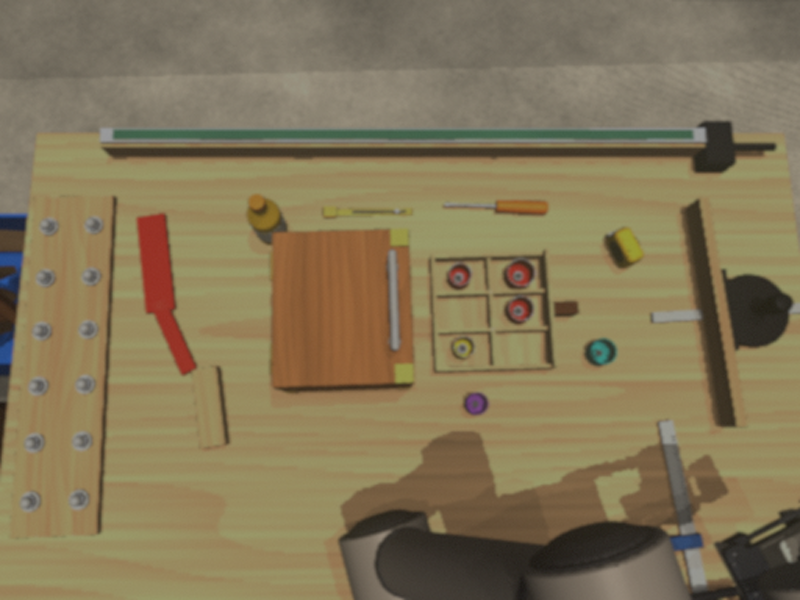

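View pics/side0.png

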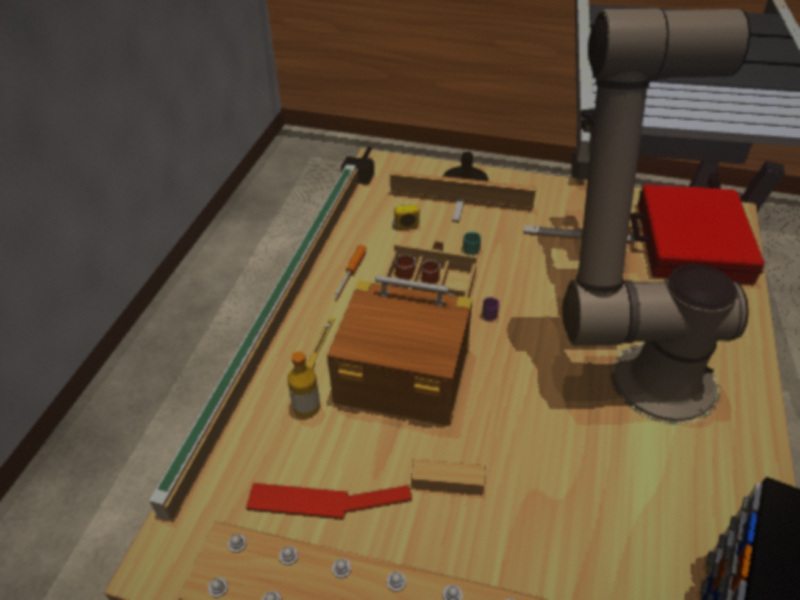

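The top view, in 800x600 pixels, shows the chest at (340,310) and its steel bar at (394,300). The tray is at (490,312) with its dark pull at (566,309). The hole saws in the tray are red at (459,276), (519,273) and (518,310), and yellow at (462,348). The lone purple (476,403) and turquoise (600,352) ones are outside the tray and not meant. The side view shows the bar at (412,285) and the pull at (438,245). Next is an enlarged crop plus first measurements.

```bash
cat > h.py <<'E'
import numpy as np, cv2
def load(n):
    d=np.load(f"pics/{n}.npz"); return d["im"],d["K"],d["R"],d["t"]
def ray(c,px):
    _,K,R,t=c; d=R.T@np.linalg.solve(K,[px[0],px[1],1.]); return -R.T@t, d/np.linalg.norm(d)
def plane(c,px,z):
    o,d=ray(c,px); return o+d*(z-o[2])/d[2]
def tri(c1,p1,c2,p2):
    o1,d1=ray(c1,p1); o2,d2=ray(c2,p2)
    s=np.linalg.lstsq(np.c_[d1,-d2],o2-o1,rcond=None)[0]
    a,b=o1+s[0]*d1,o2+s[1]*d2; return (a+b)/2, np.linalg.norm(a-b)
def proj(c,X):
    _,K,R,t=c; q=K@(R@np.asarray(X)+t); return q[:2]/q[2]
E
python3 - <<'E'
from h import *
for n,(x0,x1,y0,y1),S in (("top0",(166,394,130,256),3.5),("side0",(200,320,125,285),3.7)):
    c=load(n); im=c[0]
    cr=cv2.resize(im[y0:y1,x0:x1,::-1],None,fx=S,fy=S,interpolation=cv2.INTER_CUBIC)
    cv2.imwrite(f"pics/{n}_crop.png",cr); print(cr.shape)
    hsv=cv2.cvtColor(im,cv2.COLOR_RGB2HSV).astype(int); H,Sx,V=hsv[...,0],hsv[...,1],hsv[...,2]
    for nm,m in (("grey",(Sx<60)&(V>90)),("dark",(V<85)),("wood",(H<13)&(Sx>110)&(V>85))):
        m=m.astype(np.uint8); w=np.zeros_like(m); w[y0:y1,x0:x1]=m[y0:y1,x0:x1]
        k,l,st,ce=cv2.connectedComponentsWithStats(w)
        for i in range(1,k):
            if st[i,4]>25:
                r=cv2.minAreaRect(np.argwhere(l==i)[:,::-1].astype(np.float32))
                print(n,nm,st[i],np.round(ce[i],1),np.round(cv2.boxPoints(r),1).tolist())
E
```

```text
(441, 798, 3)
top0 grey [284 130  33   3  79] [301.5 130.8] [[284.0, 130.0], [316.0, 130.0], [316.0, 132.0], [284.0, 132.0]]
top0 grey [248 160   8  64 330] [251.4 191.9] [[247.5, 160.10000610351562], [252.8000030517578, 159.89999389648438], [255.3000030517578, 222.89999389648438], [250.0, 223.10000610351562]]
top0 dark [166 139  17  17  88] [174.  147.5] [[164.8000030517578, 148.8000030517578], [179.1999969482422, 138.89999389648438], [184.39999389648438, 146.39999389648438], [170.0, 156.39999389648438]]
top0 dark [388 151   6  16  65] [391.  156.8] [[388.0, 151.0], [393.0, 151.0], [393.0, 166.0], [388.0, 166.0]]
top0 dark [343 164   7  21  67] [346.9 173.1] [[343.0, 164.0], [347.3999938964844, 163.10000610351562], [351.5, 183.5], [347.1000061035156, 184.39999389648438]]
top0 dark [330 166  11  12  44] [336.2 170.1] [[329.5, 167.5], [333.0, 164.0], [343.0, 174.0], [339.5, 177.5]]
top0 dark [347 186   5  23  69] [349.  197.3] [[346.3999938964844, 186.1999969482422], [349.6000061035156, 186.0], [351.3999938964844, 208.0], [348.29998779296875, 208.1999969482422]]
top0 dark [331 190  10
[... 3303 characters left out ...]
1.0], [318.0, 204.0], [308.0, 204.0]]
side0 dark [ 210  200   91   73 2542] [253.7 249.1] [[204.1999969482422, 229.8000030517578], [300.0, 200.0], [319.0, 261.1000061035156], [223.1999969482422, 290.8999938964844]]
side0 dark [200 244   4  21  67] [201.3 254.9] [[200.0, 244.0], [203.0, 244.0], [203.0, 264.0], [200.0, 264.0]]
side0 wood [223 160  10  15  36] [228.1 167.5] [[222.39999389648438, 172.8000030517578], [231.8000030517578, 159.89999389648438], [234.3000030517578, 161.60000610351562], [224.8000030517578, 174.60000610351562]]
side0 wood [264 223  11  11  33] [269.1 227.6] [[263.0, 229.0], [272.8999938964844, 221.60000610351562], [276.29998779296875, 226.0], [266.3999938964844, 233.5]]
```

View pics/top0_crop.png

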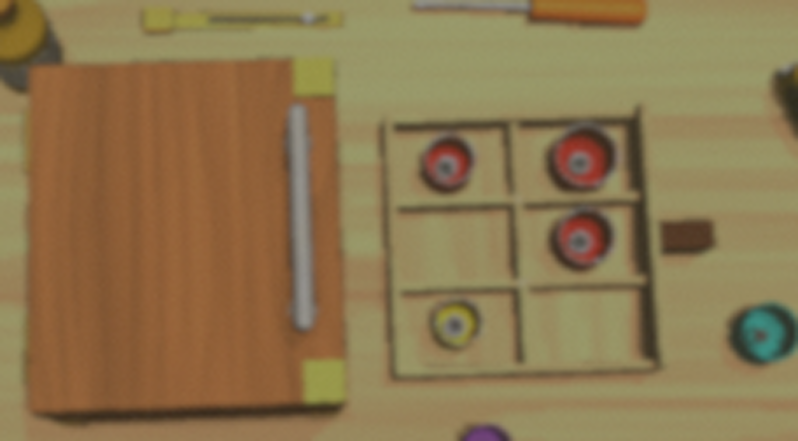

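View pics/side0_crop.png

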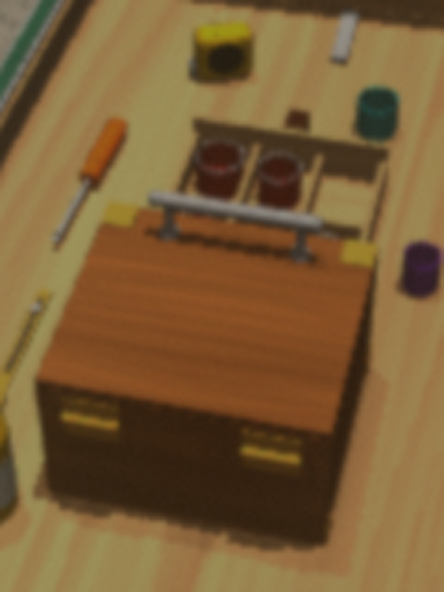

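The crops confirm the dark pull at top crop (687,236), native (362,198), and the bar running (298,108)-(303,328) in the crop. The tray corners are near (385,123), (392,378), (655,368) and (640,118). Next I triangulate.

Run:
```python
from h import *
T=load("top0"); S=load("side0")
ct=lambda p:np.array([(p[0]+.5)/3.5-.5+166,(p[1]+.5)/3.5-.5+130])
cs=lambda p:np.array([(p[0]+.5)/3.7-.5+200,(p[1]+.5)/3.7-.5+125])
r=lambda v:np.round(v,4).tolist()
print("bar ends tri",[(r(a),round(b,4)) for a,b in (tri(T,ct((298,108)),S,cs((152,200))),tri(T,ct((303,327)),S,cs((320,222))))])
for p in [(31,66),(333,58),(344,402),(31,411)]: print("lid",r(plane(T,ct(p),.16)))
print("lid frontcorners tri",[(r(a),round(b,4)) for a,b in (tri(T,ct((333,58)),S,cs((108,204))),tri(T,ct((344,402)),S,cs((376,245))))])
a=plane(T,[250.2,160],.202);b=plane(T,[252.6,223],.202);print("bar@.202",r(a),r(b),"mid",r((a+b)/2),"yaw of chest x",np.arctan2((a-b)[1],(a-b)[0])+np.pi/2)
for p in [(385,123),(392,378),(658,368),(640,118)]: print("tray",r(plane(T,ct(p),.04)),r(plane(T,ct(p),.058)))
print("pull@.046",r(plane(T,[362.2,197.6],.046)),"tri",tri(T,[362.2,197.6],S,cs((298,119))))
```

```text
bar ends tri [([0.6493, 0.046, 0.1969], np.float64(0.0007)), ([0.491, 0.0438, 0.2049], np.float64(0.0034))]
lid [0.692, 0.2455, 0.16]
lid [0.6978, 0.0188, 0.16]
lid [0.4402, 0.0138, 0.16]
lid [0.4352, 0.2381, 0.16]
lid frontcorners tri [([0.7014, 0.0187, 0.1546], np.float64(0.0037)), ([0.4425, 0.014, 0.1602], np.float64(0.0047))]
bar@.202 [0.6489, 0.0475, 0.202] [0.4898, 0.0427, 0.202] mid [0.5694, 0.0451, 0.202] yaw of chest x 1.6014124031113646
tray [0.6781, -0.0285, 0.04] [0.6734, -0.0271, 0.058]
tray [0.467, -0.0303, 0.04] [0.4655, -0.0289, 0.058]
tray [0.4737, -0.2452, 0.04] [0.4721, -0.2406, 0.058]
tray [0.6817, -0.2415, 0.04] [0.677, -0.2369, 0.058]
pull@.046 [0.5791, -0.274, 0.046] tri (array([ 0.5803605 , -0.27257864,  0.05081382]), np.float64(0.004240459179291425))
```

```bash
cat >> h.py <<'E'
from scipy.spatial.transform import Rotation as Ro
def toolR(yaw_chest,lean): # tool x toward the chest, leaning back by lean
    return Ro.from_euler('z',yaw_chest-np.pi/2)*Ro.from_matrix(np.array([[0,np.cos(lean),np.sin(lean)],[1,0,0],[0,np.sin(lean),-np.cos(lean)]]).T)
def delta(hold,R):
    from cell import monitor
    s=monitor.observe(); R0=Ro.from_euler('xyz',s["tool_rot"])
    tcp=np.asarray(hold)+R.apply([0,0,.019])
    print("now tcp",np.round(s["tool_pos"],4),"rot",np.round(s["tool_rot"],4),"F",np.round(s["contact_force"],1),"op",round(s["opening"],4),"t",s["time"])
    print("xyz",np.round(R0.inv().apply(tcp-s["tool_pos"]),4),"w",np.round((R0.inv()*R).as_rotvec(degrees=True),2))
E
python3 - <<'E'
from h import *
R=toolR(np.pi/2+.023,np.radians(30))
delta(np.array([.5785,-.279,.031])-.12*R.apply([0,0,1]),R)
E
```

```text
now tcp [ 0.2158 -0.4783  0.2262] rot [-3.1405e+00 -2.0000e-04  4.2380e-01] F [-0.4 -0.8  0.2] op 0.0918 t 0.15
xyz [0.3928 0.0141 0.1078] w [ 17.48  26.42 -65.44]
```

Emit:
move_arm --deltas '[{"x": 0.393, "y": 0.014, "z": 0.108, "wx": 17.5, "wy": 26.4, "wz": -65.4, "hand": 0.65}, {"x": 0.393, "y": 0.014, "z": 0.108, "wx": 17.5, "wy": 26.4, "wz": -65.4, "hand": 0.65}, {"x": 0.393, "y": 0.014, "z": 0.108, "wx": 17.5, "wy": 26.4, "wz": -65.4, "hand": 0.65}, {"x": 0.393, "y": 0.014, "z": 0.108, "wx": 17.5, "wy": 26.4, "wz": -65.4, "hand": 0.65}, {"x": 0.393, "y": 0.014, "z": 0.108, "wx": 17.5, "wy": 26.4, "wz": -65.4, "hand": 0.65}, {"x": 0.393, "y": 0.014, "z": 0.108, "wx": 17.5, "wy": 26.4, "wz": -65.4, "hand": 0.65}, {"x": 0.393, "y": 0.014, "z": 0.108, "wx": 17.5, "wy": 26.4, "wz": -65.4, "hand": 0.65}, {"x": 0.393, "y": 0.014, "z": 0.108, "wx": 17.5, "wy": 26.4, "wz": -65.4, "hand": 0.65}]'

```text
time: 1.15
tool_pos: [0.581, -0.3277, 0.1151]
tool_rot: [-3.138, -0.526, 1.595]
contact_force: [-1.0, -0.2, -0.9]
opening: 0.0599
```

Run:
```python
from h import *
from cell import viewer
R=toolR(np.pi/2+.023,np.radians(30))
delta([.5785,-.279,.031],R)
p=viewer.camera_params("wrist"); im=viewer.read_camera("wrist")
np.savez("pics/wrist1.npz",im=im,K=p["camera_matrix"],R=p["R"],t=p["t"])
cv2.imwrite("pics/wrist1.png",cv2.resize(im[:,:,::-1],(800,600),interpolation=cv2.INTER_CUBIC))
```

```text
now tcp [ 0.581  -0.3277  0.1151] rot [-3.1375 -0.526   1.5947] F [-1.  -0.2 -0.9] op 0.0599 t 1.15
xyz [-1.000e-04 -8.000e-04  1.162e-01] w [-0.26 -0.14  0.04]
```

View pics/wrist1.png

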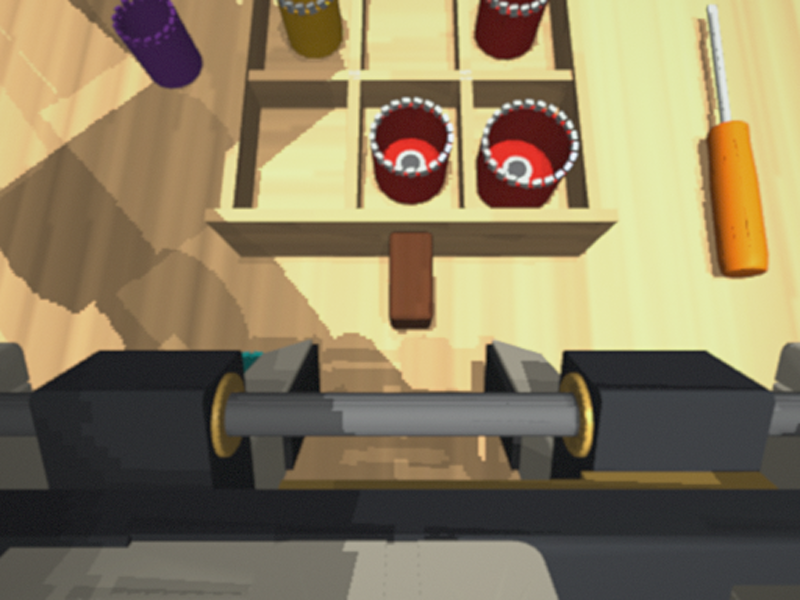

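The wrist view, in 800x600 pixels, shows the pull's top face with corners (390,233), (432,233), (433,320) and (390,320). The tray front's foot runs (247,255)-(583,255). The turquoise saw is behind the left finger at (252,357).

Run:
```python
from h import *
W=load("wrist1"); T=load("top0")
q=lambda p:np.array([(p[0]+.5)*.64-.5,(p[1]+.5)*.64-.5])
r=lambda v:np.round(v,4).tolist()
P=[plane(W,q(p),.046) for p in [(390,233),(432,233),(433,319),(390,319)]]
for p in P: print("pull",r(p))
m=(P[0]+P[1])/2-(P[2]+P[3])/2; print("mean",r(np.mean(P,0)),"yaw-90",np.arctan2(m[1],m[0])-np.pi/2)
a,b=[plane(W,q(p),0) for p in [(246,255),(584,255)]];print("foot",r(a),r(b),"yaw",np.arctan2((b-a)[1],(b-a)[0]))
a,b=[plane(W,q(p),.058) for p in [(207,222),(617,221)]];print("top edge",r(a),r(b),"yaw",np.arctan2((b-a)[1],(b-a)[0]))
print("tri pull",tri(W,q((411,276)),T,[362.2,197.6]))
for p in [(245,357)]: print("turq",r(plane(W,q(p),.044)))
```

```text
pull [0.5708, -0.2491, 0.046]
pull [0.5937, -0.2486, 0.046]
pull [0.5947, -0.2964, 0.046]
pull [0.5723, -0.297, 0.046]
mean [0.5829, -0.2728, 0.046] yaw-90 0.026928825241783416
foot [0.4767, -0.2482, 0.0] [0.6938, -0.2428, 0.0] yaw 0.02491313764060815
top edge [0.4752, -0.2501, 0.058] [0.6895, -0.2443, 0.058] yaw 0.027187189366902027
tri pull (array([ 0.58099321, -0.27372377,  0.04534691]), np.float64(0.0037360670174286185))
turq [0.4982, -0.3185, 0.044]
```

Emit:
move_arm --deltas '[{"x": 0.02, "z": -0.05, "wy": 10, "hand": 0.65}, {"x": 0.04, "z": -0.1, "wy": 20, "hand": 0.65}, {"x": 0.04, "z": -0.1, "wy": 22, "hand": 0.65}, {"x": 0.04, "z": -0.1, "wy": 22, "hand": 0.65}]'

```text
schema error: expected keys x, y, z, wx, wy, wz, hand
```

Run:
```python
from h import *
from cell import viewer
R=toolR(np.pi/2+.026,np.radians(30))
delta([.582,-.2797,.031],R)
p=viewer.camera_params("wrist"); im=viewer.read_camera("wrist")
np.savez("pics/wrist2.npz",im=im,K=p["camera_matrix"],R=p["R"],t=p["t"])
cv2.imwrite("pics/wrist2.png",cv2.resize(im[:,:,::-1],(800,600),interpolation=cv2.INTER_CUBIC))
```

```text
now tcp [ 0.58   -0.3289  0.1167] rot [-3.1381 -0.5238  1.592 ] F [-0.1 -0.8 -0.1] op 0.0595 t 1.2
xyz [-0.0003  0.0034  0.1178] w [-0.06 -0.01 -0.24]
```

View pics/wrist2.png

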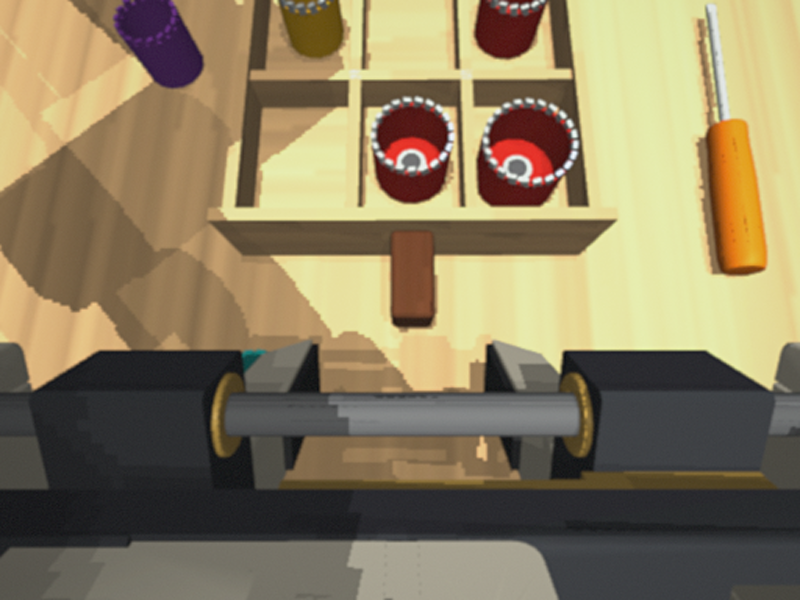

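The move was refused because every key must be given, so the view is unchanged. Repeating it with all keys.

Emit:
move_arm --deltas '[{"x": 0.02, "y": 0, "z": -0.05, "wx": 0, "wy": 10, "wz": 0, "hand": 0.65}, {"x": 0.04, "y": 0, "z": -0.1, "wx": 0, "wy": 20, "wz": 0, "hand": 0.65}, {"x": 0.04, "y": 0, "z": -0.1, "wx": 0, "wy": 22, "wz": 0, "hand": 0.65}, {"x": 0.04, "y": 0, "z": -0.1, "wx": 0, "wy": 22, "wz": 0, "hand": 0.65}, {"x": 0.04, "y": 0, "z": -0.1, "wx": 0, "wy": 22, "wz": 0, "hand": 0.65}]'

```text
time: 1.88
tool_pos: [0.5802, -0.3443, 0.2253]
tool_rot: [-3.139, -0.906, 1.591]
contact_force: [0.5, 0.7, 0.3]
opening: 0.0597
```

Run:
```python
from h import *
from cell import viewer
R=toolR(np.pi/2+.026,np.radians(30))
delta([.582,-.2797,.031],R)
p=viewer.camera_params("wrist"); im=viewer.read_camera("wrist")
np.savez("pics/wrist3.npz",im=im,K=p["camera_matrix"],R=p["R"],t=p["t"])
cv2.imwrite("pics/wrist3.png",cv2.resize(im[:,:,::-1],(800,600),interpolation=cv2.INTER_CUBIC))
```

```text
now tcp [ 0.5802 -0.3443  0.2253] rot [-3.1393 -0.9061  1.591 ] F [0.5 0.7 0.3] op 0.0597 t 1.875
xyz [-0.1202  0.0035  0.1882] w [  0.09 -21.92  -0.23]
```

View pics/wrist3.png

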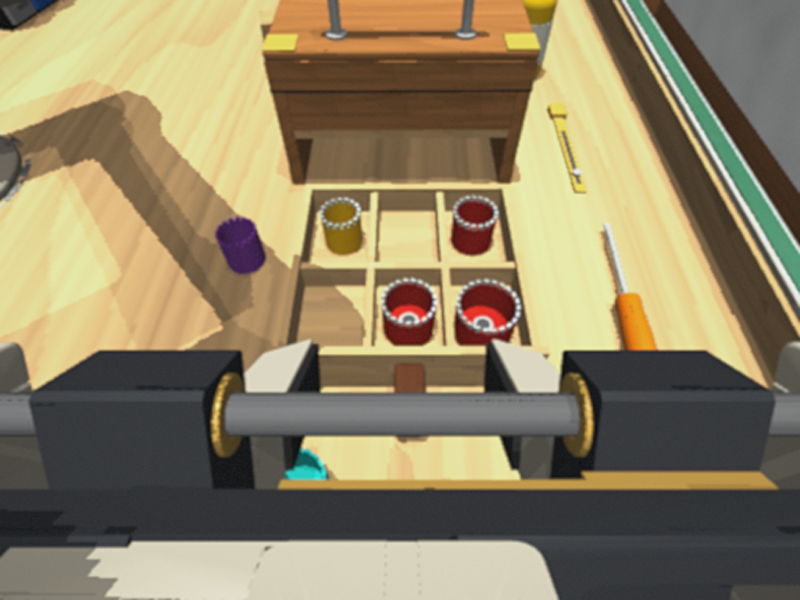

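The tilted wrist view shows the bay mouth's feet, outer (292,182) and (518,181), inner (304,182) and (501,180). The chest's lid front bottom line runs (272,91)-(531,91). The tray's far rim runs (313,189)-(505,190).

Run:
```python
from h import *
W=load("wrist3")
q=lambda p:np.array([(p[0]+.5)*.64-.5,(p[1]+.5)*.64-.5])
r=lambda v:np.round(v,4).tolist()
for nm,a,b,z in (("feet out",(292,182),(518,181),0),("feet in",(304,182),(501,180),0),("lid top",(266,56),(539,53),.16),("seam",(272,91),(531,91),.12),("tray far",(312,190),(505,190),.04),("tray front top",(283,352),(548,352),.058)):
    A,B=plane(W,q(a),z),plane(W,q(b),z); d=B-A
    print(nm,r(A),r(B),"mid",r((A+B)/2),"len",round(np.linalg.norm(d),4),"yaw",round(np.arctan2(d[1],d[0]),4))
```

```text
feet out [0.4378, 0.0174, 0.0] [0.7101, 0.0246, 0.0] mid [0.5739, 0.021, 0.0] len 0.2724 yaw 0.0264
feet in [0.4522, 0.0177, 0.0] [0.6898, 0.026, 0.0] mid [0.571, 0.0218, 0.0] len 0.2377 yaw 0.035
lid top [0.4466, 0.0027, 0.16] [0.6967, 0.0126, 0.16] mid [0.5717, 0.0077, 0.16] len 0.2502 yaw 0.0396
seam [0.4414, 0.0125, 0.12] [0.6987, 0.0173, 0.12] mid [0.57, 0.0149, 0.12] len 0.2574 yaw 0.0185
tray far [0.4761, -0.0416, 0.04] [0.6809, -0.0375, 0.04] mid [0.5785, -0.0395, 0.04] len 0.2048 yaw 0.0199
tray front top [0.4843, -0.2472, 0.058] [0.6891, -0.2429, 0.058] mid [0.5867, -0.245, 0.058] len 0.2048 yaw 0.0212
```

Emit:
move_arm --deltas '[{"x": -0.05, "y": 0.0035, "z": 0.04, "wx": 0, "wy": -10, "wz": 0, "hand": 0.65}, {"x": -0.098, "y": 0.0035, "z": 0.09, "wx": 0, "wy": -20, "wz": 0, "hand": 0.65}, {"x": -0.098, "y": 0.0035, "z": 0.132, "wx": 0, "wy": -22, "wz": 0, "hand": 0.65}, {"x": -0.098, "y": 0.0035, "z": 0.132, "wx": 0, "wy": -22, "wz": 0, "hand": 0.65}, {"x": -0.109, "y": 0.0035, "z": 0.16, "wx": 0, "wy": -22, "wz": 0, "hand": 0.65}, {"x": -0.12, "y": 0.0035, "z": 0.188, "wx": 0, "wy": -22, "wz": 0, "hand": 0.65}, {"x": -0.12, "y": 0.0035, "z": 0.188, "wx": 0, "wy": -22, "wz": 0, "hand": 0.65}, {"x": -0.12, "y": 0.0035, "z": 0.188, "wx": 0, "wy": -22, "wz": 0, "hand": 0.65}]' --grip_force 30

```text
time: 2.92
tool_pos: [0.5829, -0.2722, 0.0166]
tool_rot: [3.139, -0.52, 1.594]
contact_force: [-0.1, 0.3, 0.2]
opening: 0.0597
```

Run:
```python
from h import *
R=toolR(np.pi/2+.026,np.radians(30))
delta([.582,-.2797,.031],R)
```

```text
now tcp [ 0.5829 -0.2722  0.0166] rot [ 3.1393 -0.5201  1.5942] F [-0.1  0.3  0.2] op 0.0597 t 2.925
xyz [ 0.0008 -0.0011  0.0028] w [ 0.2   0.2  -0.13]
```

Close on the pull.

Emit:
move_arm --deltas '[{"x": 0, "y": 0, "z": 0.001, "wx": 0, "wy": 0, "wz": 0, "hand": 0.2}, {"x": 0, "y": 0, "z": 0.001, "wx": 0, "wy": 0, "wz": 0, "hand": 0.1}, {"x": 0, "y": 0, "z": 0.001, "wx": 0, "wy": 0, "wz": 0, "hand": 0.1}, {"x": 0, "y": 0, "z": 0.001, "wx": 0, "wy": 0, "wz": 0, "hand": 0.1}, {"x": 0, "y": 0, "z": 0.001, "wx": 0, "wy": 0, "wz": 0, "hand": 0.1}]' --grip_force 30

```text
time: 3.55
tool_pos: [0.5825, -0.2706, 0.0143]
tool_rot: [3.141, -0.522, 1.593]
contact_force: [1.5, -0.8, 1.0]
opening: 0.0241
```

Run:
```python
from h import *
R=toolR(np.pi/2+.026,np.radians(30))
delta([.577,-.242,.031],toolR(np.pi/2+.024,np.radians(30)))
```

```text
now tcp [ 0.5825 -0.2706  0.0143] rot [ 3.1409 -0.5219  1.5929] F [ 1.5 -0.8  1. ] op 0.0241 t 3.55
xyz [ 0.0333 -0.0049  0.0188] w [ 0.09  0.1  -0.09]
```

Emit:
move_arm --deltas '[{"x": 0.009, "y": -0.001, "z": 0.005, "wx": 0, "wy": 0, "wz": 0, "hand": 0.1}, {"x": 0.017, "y": -0.003, "z": 0.0098, "wx": 0, "wy": 0, "wz": 0, "hand": 0.1}, {"x": 0.025, "y": -0.004, "z": 0.0144, "wx": 0, "wy": 0, "wz": 0, "hand": 0.1}, {"x": 0.033, "y": -0.005, "z": 0.019, "wx": 0, "wy": 0, "wz": 0, "hand": 0.1}, {"x": 0.033, "y": -0.005, "z": 0.019, "wx": 0, "wy": 0, "wz": 0, "hand": 0.1}]'

```text
time: 4.18
tool_pos: [0.576, -0.2307, 0.0143]
tool_rot: [-3.14, -0.524, 1.594]
contact_force: [0.7, 2.6, 1.1]
opening: 0.0235
```

Run:
```python
from h import *
from cell import viewer
delta([.5712,-.014,.031],toolR(np.pi/2+.024,np.radians(30)))
n="top";p=viewer.camera_params(n); im=viewer.read_camera(n)
np.savez("pics/top1.npz",im=im,K=p["camera_matrix"],R=p["R"],t=p["t"])
x0,x1,y0,y1=236,376,150,256
cv2.imwrite("pics/top1.png",cv2.resize(im[y0:y1,x0:x1,::-1],None,fx=5.5,fy=5.5,interpolation=cv2.INTER_CUBIC))
```

```text
now tcp [ 0.576  -0.2307  0.0143] rot [-3.1404 -0.5243  1.5939] F [0.7 2.6 1.1] op 0.0235 t 4.175
xyz [0.196  0.0003 0.113 ] w [-0.04 -0.04 -0.05]
```

View pics/top1.png

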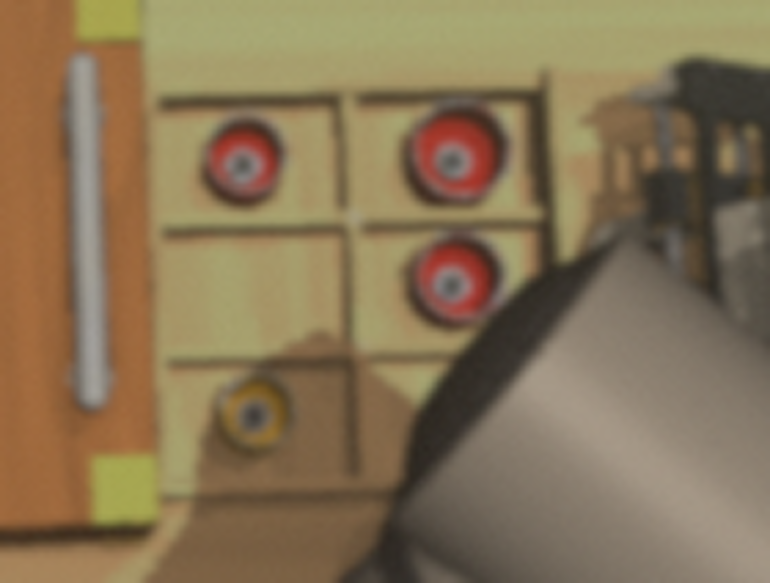

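The tray's far end is at the chest's front (about column 158). The tray's side walls lie at rows 97 and 496, and the bar's axis at (82,55)-(92,405).

Run:
```python
from h import *
T=load("top1")
q=lambda p:np.array([(p[0]+.5)/5.5-.5+236,(p[1]+.5)/5.5-.5+150])
A,B,C=[plane(T,q(p),.04) for p in((170,96),(170,497),(340,94))]
D,E=[plane(T,q(p),.202) for p in((83,55),(92,405))]
L=plane(T,q((157,523)),.16)
print(A,B,(A+B)/2,"far wall dir",np.arctan2(*(A-C)[[1,0]])-np.pi/2); print("bar mid",(D+E)/2,np.arctan2(*(D-E)[[1,0]]),"lid near corner",L)
# dividing wall cross (mid long wall)
for p in((165,230),(540,215)),((165,362),(400,357)): 
    a,b=[plane(T,q(k),.04) for k in p]; d=a-b; print("long divider",a,np.arctan2(d[1],d[0])-np.pi/2)
```

```text
[ 0.67138231 -0.00179086  0.04      ] [0.46068172 0.00112263 0.04      ] [ 5.66032019e-01 -3.34117498e-04  4.00000000e-02] far wall dir 0.00907010063335889
bar mid [0.56961787 0.04483689 0.202     ] 0.018417880484825642 lid near corner [0.43975213 0.01326281 0.16      ]
long divider [0.59936196 0.00181609 0.04      ] 0.03657913424671211
long divider [0.530019   0.00274553 0.04      ] 0.016306805245797973
```

Emit:
move_arm --deltas '[{"x": 0.0078, "y": 0, "z": 0.0045, "wx": 0, "wy": 0, "wz": 0, "hand": 0.1}, {"x": 0.0217, "y": 0, "z": 0.0125, "wx": 0, "wy": 0, "wz": 0, "hand": 0.1}, {"x": 0.0355, "y": 0, "z": 0.0205, "wx": 0, "wy": 0, "wz": 0, "hand": 0.1}, {"x": 0.0494, "y": 0, "z": 0.0285, "wx": 0, "wy": 0, "wz": 0, "hand": 0.1}, {"x": 0.0632, "y": 0, "z": 0.0365, "wx": 0, "wy": 0, "wz": 0, "hand": 0.1}, {"x": 0.0771, "y": 0, "z": 0.0445, "wx": 0, "wy": 0, "wz": 0, "hand": 0.1}, {"x": 0.0909, "y": 0, "z": 0.0525, "wx": 0, "wy": 0, "wz": 0, "hand": 0.1}, {"x": 0.1, "y": 0, "z": 0.0577, "wx": 0, "wy": 0, "wz": 0, "hand": 0.1}]'

```text
time: 5.22
tool_pos: [0.5738, -0.1173, 0.0142]
tool_rot: [3.141, -0.521, 1.594]
contact_force: [-0.2, -6.4, 3.6]
opening: 0.0241
```

Run:
```python
from h import *
delta([.5712,-.014,.031],toolR(np.pi/2+.024,np.radians(30)))
```

```text
now tcp [ 0.5738 -0.1173  0.0142] rot [ 3.141  -0.5208  1.5936] F [-0.2 -6.4  3.6] op 0.0241 t 5.225
xyz [ 0.0981 -0.0003  0.0559] w [ 0.07  0.16 -0.06]
```

Emit:
move_arm --deltas '[{"x": 0.011, "y": 0, "z": 0.0064, "wx": 0, "wy": 0, "wz": 0, "hand": 0.1}, {"x": 0.023, "y": 0, "z": 0.0133, "wx": 0, "wy": 0, "wz": 0, "hand": 0.1}, {"x": 0.035, "y": 0, "z": 0.0202, "wx": 0, "wy": 0, "wz": 0, "hand": 0.1}, {"x": 0.047, "y": 0, "z": 0.0271, "wx": 0, "wy": 0, "wz": 0, "hand": 0.1}, {"x": 0.059, "y": 0, "z": 0.0341, "wx": 0, "wy": 0, "wz": 0, "hand": 0.1}, {"x": 0.071, "y": 0, "z": 0.041, "wx": 0, "wy": 0, "wz": 0, "hand": 0.1}, {"x": 0.081, "y": 0, "z": 0.0468, "wx": 0, "wy": 0, "wz": 0, "hand": 0.1}, {"x": 0.088, "y": 0, "z": 0.0508, "wx": 0, "wy": 0, "wz": 0, "hand": 0.1}]'

```text
time: 6.22
tool_pos: [0.5717, -0.016, 0.0142]
tool_rot: [3.141, -0.521, 1.594]
contact_force: [-0.1, -7.1, 4.3]
opening: 0.0239
```

Emit:
move_arm --deltas '[{"x": 0.003, "y": 0, "z": 0.0017, "wx": 0, "wy": 0, "wz": 0, "hand": 0.1}, {"x": 0.005, "y": 0, "z": 0.0029, "wx": 0, "wy": 0, "wz": 0, "hand": 0.1}, {"x": 0.007, "y": 0, "z": 0.004, "wx": 0, "wy": 0, "wz": 0, "hand": 0.1}]'

```text
time: 6.6
tool_pos: [0.5716, -0.0084, 0.0142]
tool_rot: [3.14, -0.521, 1.594]
contact_force: [-0.1, -17.1, 11.4]
opening: 0.0239
```

Emit:
move_arm --deltas '[{"x": 0.002, "y": 0, "z": 0.001, "wx": 0, "wy": 0, "wz": 0, "hand": 0.1}, {"x": 0.002, "y": 0, "z": 0.001, "wx": 0, "wy": 0, "wz": 0, "hand": 0.1}, {"x": 0.002, "y": 0, "z": 0.001, "wx": 0, "wy": 0, "wz": 0, "hand": 0.1}]'

```text
time: 6.98
tool_pos: [0.5726, -0.008, 0.0142]
tool_rot: [3.138, -0.518, 1.594]
contact_force: [2.5, -12.6, 3.4]
opening: 0.024
```

Run:
```python
from h import *
from cell import viewer
delta([.5712,-.014,.031],toolR(np.pi/2+.024,np.radians(30)))
n="top";p=viewer.camera_params(n); im=viewer.read_camera(n)
np.savez("pics/top2.npz",im=im,K=p["camera_matrix"],R=p["R"],t=p["t"])
n="side"; im2=viewer.read_camera(n)
a=cv2.resize(im[150:256,226:326,::-1],(390,413),interpolation=cv2.INTER_CUBIC); b=cv2.resize(im2[135:241,220:320,::-1],(390,413),interpolation=cv2.INTER_CUBIC)
cv2.imwrite("pics/home.png",np.hstack([a,b]))
```

```text
now tcp [ 0.5726 -0.008   0.0142] rot [ 3.1377 -0.5175  1.5942] F [  2.5 -12.6   3.4] op 0.024 t 6.975
xyz [ 0.0033 -0.0016  0.0015] w [ 0.24  0.35 -0.03]
```

View pics/home.png

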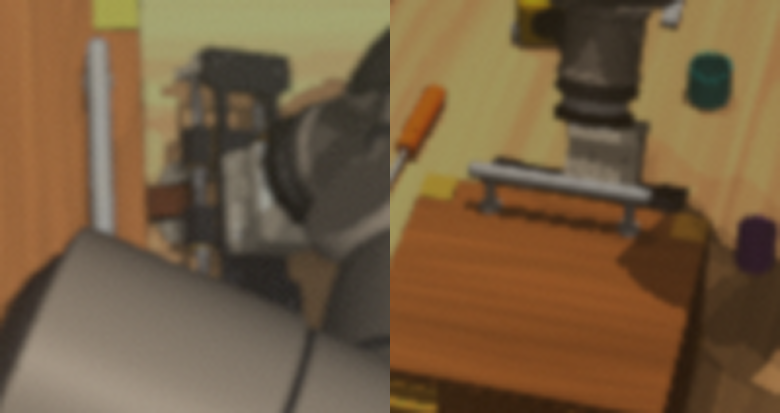

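Emit:
move_arm --deltas '[{"x": 0.002, "y": 0, "z": 0.0012, "wx": 0, "wy": 0, "wz": 0, "hand": 0.1}, {"x": 0.004, "y": 0, "z": 0.0023, "wx": 0, "wy": 0, "wz": 0, "hand": 0.1}, {"x": 0.004, "y": 0, "z": 0.0023, "wx": 0, "wy": 0, "wz": 0, "hand": 0.1}, {"x": 0.004, "y": 0, "z": 0.0023, "wx": 0, "wy": 0, "wz": 0, "hand": 0.1}]'

```text
time: 7.58
tool_pos: [0.5733, -0.0076, 0.0141]
tool_rot: [3.135, -0.511, 1.594]
contact_force: [-0.7, -29.6, 5.5]
opening: 0.024
```

Run:
```python
from h import *
delta([.5712,-.014,.031],toolR(np.pi/2+.024,np.radians(30)))
```

```text
now tcp [ 0.5733 -0.0076  0.0141] rot [ 3.1347 -0.5111  1.5944] F [ -0.7 -29.6   5.5] op 0.024 t 7.575
xyz [ 0.0029 -0.0023  0.0011] w [ 0.41  0.72 -0.02]
```

Emit:
move_arm --deltas '[{"x": -0.004, "y": 0, "z": -0.0023, "wx": 0, "wy": 0, "wz": 0, "hand": 0.1}, {"x": -0.004, "y": 0, "z": -0.0023, "wx": 0, "wy": 0, "wz": 0, "hand": 0.65}, {"x": -0.004, "y": 0, "z": -0.0023, "wx": 0, "wy": 0, "wz": 0, "hand": 0.65}, {"x": -0.004, "y": 0, "z": -0.0023, "wx": 0, "wy": 0, "wz": 0, "hand": 0.65}, {"x": -0.004, "y": 0, "z": -0.05, "wx": 0, "wy": 0, "wz": 0, "hand": 0.65}, {"x": -0.01, "y": 0, "z": -0.1, "wx": 0, "wy": 0, "wz": 0, "hand": 0.65}, {"x": -0.01, "y": 0, "z": -0.13, "wx": 0, "wy": 0, "wz": 0, "hand": 0.65}, {"x": -0.01, "y": 0, "z": -0.13, "wx": 0, "wy": 0, "wz": 0, "hand": 0.65}]'

```text
time: 8.57
tool_pos: [0.5736, -0.075, 0.1233]
tool_rot: [3.138, -0.52, 1.594]
contact_force: [1.1, 0.1, -0.7]
opening: 0.0595
```

Run:
```python
from h import *
from cell import viewer
delta([.5712,-.014,.031],toolR(np.pi/2+.024,np.radians(30)))
p=viewer.camera_params("wrist"); im=viewer.read_camera("wrist")
np.savez("pics/wrist4.npz",im=im,K=p["camera_matrix"],R=p["R"],t=p["t"])
cv2.imwrite("pics/wrist4.png",cv2.resize(im[:240,:,::-1],(800,375),interpolation=cv2.INTER_CUBIC))
```

```text
now tcp [ 0.5736 -0.075   0.1233] rot [ 3.1378 -0.5204  1.5943] F [ 1.1  0.1 -0.7] op 0.0595 t 8.575
xyz [ 0.0072 -0.0015  0.1295] w [ 0.23  0.18 -0.02]
```

View pics/wrist4.png

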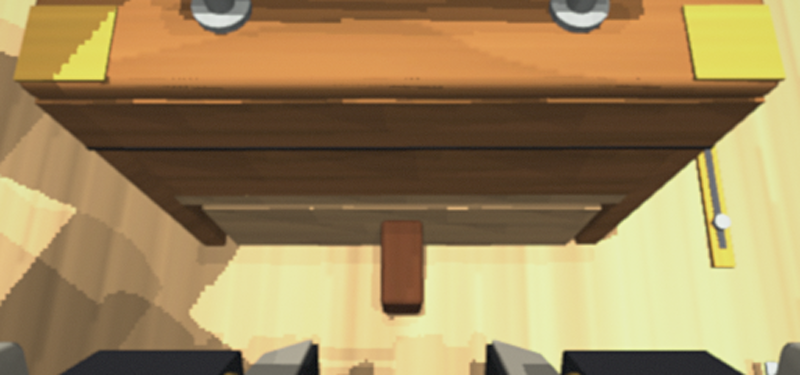

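The wrist view shows the tray front's foot at row 244, level with the post feet on both sides at (213,244) and (585,243). The pull at column 402 is centred between the inner posts (226 and 578). So the tray is flush, and it stopped dead at about 30 N. Next is the bar.

```bash
cat >> h.py <<'E'
yc=.024; ex=np.array([-np.sin(yc),np.cos(yc),0])
DOWN=Ro.from_euler('z',yc)*Ro.from_matrix(np.diag([1.,-1,-1]))
BAR0=np.array([.569,.0445,.202])
def bar(a,b0=BAR0):
    u=lambda a:-.2*np.cos(a)+.082*np.sin(a); z=lambda a:.2*np.sin(a)+.082*np.cos(a)
    return b0+(u(a)-u(0))*ex+np.array([0,0,z(a)-z(0)])
E
python3 - <<'E'
from h import *
from cell import monitor
print(np.round(monitor.observe()["qpos"],3))
delta(BAR0+[0,0,.09],DOWN); print(bar(1.3))
W=load("wrist4"); T=load("top0")
q=lambda p:np.array([(p[0]+.5)*.64-.5,(p[1]+.5)*.64-.5])
for a,b,z in (((15,81),(783,81),.16),((89,149),(711,148),.12),((213,245),(586,244),0),((221,12),(580,12),.16)):
    A,B=plane(W,q(a),z),plane(W,q(b),z);d=B-A;print(z,np.round((A+B)/2,4),round(np.linalg.norm(d),4),round(np.arctan2(d[1],d[0]),4))
E
```

```text
[-0.507  0.655  1.428  0.456  1.363 -0.694]
now tcp [ 0.5727 -0.0739  0.1218] rot [ 3.1412 -0.522   1.5934] F [-0.5  0.1 -0.6] op 0.0595 t 8.625
xyz [ 0.1781 -0.001  -0.072 ] w [-23.4  -23.47  87.68]
[0.56358823 0.26994706 0.33464654]
0.16 [0.5695 0.0159 0.16  ] 0.2577 0.024
0.12 [0.5698 0.0148 0.12  ] 0.2594 0.0254
0 [ 0.5692  0.0163 -0.    ] 0.2476 0.0258
0.16 [0.5691 0.044  0.16  ] 0.1257 0.0245
```

Emit:
move_arm --deltas '[{"x": 0, "y": 0, "z": -0.06, "wx": 0, "wy": 0, "wz": 0, "hand": 0.6}, {"x": 0.05, "y": 0, "z": -0.11, "wx": -2, "wy": -2, "wz": 9, "hand": 0.6}, {"x": 0.11, "y": 0, "z": -0.11, "wx": -5, "wy": -5, "wz": 19, "hand": 0.6}, {"x": 0.178, "y": -0.001, "z": -0.072, "wx": -23.4, "wy": -23.5, "wz": 87.7, "hand": 0.6}, {"x": 0.178, "y": -0.001, "z": -0.072, "wx": -23.4, "wy": -23.5, "wz": 87.7, "hand": 0.6}, {"x": 0.178, "y": -0.001, "z": -0.072, "wx": -23.4, "wy": -23.5, "wz": 87.7, "hand": 0.6}, {"x": 0.178, "y": -0.001, "z": -0.072, "wx": -23.4, "wy": -23.5, "wz": 87.7, "hand": 0.6}, {"x": 0.178, "y": -0.001, "z": -0.072, "wx": -23.4, "wy": -23.5, "wz": 87.7, "hand": 0.6}]'

```text
time: 9.62
tool_pos: [0.5679, 0.0457, 0.2711]
tool_rot: [-3.066, -0.099, 0.357]
contact_force: [-0.4, -0.6, 0.2]
opening: 0.0551
```

Run:
```python
from h import *
delta(BAR0+[0,0,.08],DOWN)
```

```text
now tcp [0.5679 0.0457 0.2711] rot [-3.0658 -0.0991  0.3573] F [-0.4 -0.6  0.2] op 0.0551 t 9.625
xyz [-0.0002  0.0021  0.0079] w [-5.24 -4.9  19.29]
```

Emit:
move_arm --deltas '[{"x": 0, "y": 0.001, "z": 0, "wx": -2.6, "wy": -2.5, "wz": 9.6, "hand": 0.6}, {"x": 0, "y": 0.002, "z": 0.008, "wx": -5.2, "wy": -4.9, "wz": 19.3, "hand": 0.6}, {"x": 0, "y": 0.002, "z": 0.008, "wx": -5.2, "wy": -4.9, "wz": 19.3, "hand": 0.6}, {"x": 0, "y": 0.002, "z": 0.008, "wx": -5.2, "wy": -4.9, "wz": 19.3, "hand": 0.6}]'

```text
time: 10.12
tool_pos: [0.5698, 0.0438, 0.2638]
tool_rot: [-3.139, -0.003, 0.032]
contact_force: [0.5, 0.0, -0.5]
opening: 0.0552
```

Run:
```python
from h import *
delta(BAR0+[0,.0005,0],DOWN)
from cell import viewer
p=viewer.camera_params("wrist"); im=viewer.read_camera("wrist")
np.savez("pics/wrist5.npz",im=im,K=p["camera_matrix"],R=p["R"],t=p["t"])
cv2.imwrite("pics/wrist5.png",im[:,:,::-1])
```

```text
now tcp [0.5698 0.0438 0.2638] rot [-3.1388e+00 -2.8000e-03  3.2000e-02] F [ 0.5  0.  -0.5] op 0.0552 t 10.125
xyz [-0.001  -0.001   0.0808] w [-0.16 -0.16  0.46]
```

View pics/wrist5.png

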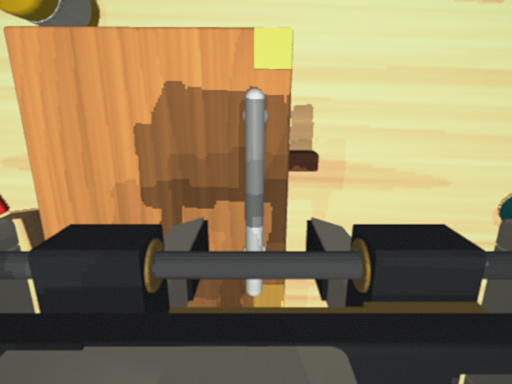

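The bar, columns 246-264 and rows 88-296, stands centred between the fingers and parallel to the pads. Its height agrees between triangulation (0.197-0.205) and the text (0.202). Descend and grip.

Emit:
move_arm --deltas '[{"x": -0.001, "y": -0.001, "z": 0.03, "wx": 0, "wy": 0, "wz": 0, "hand": 0.6}, {"x": -0.001, "y": -0.001, "z": 0.06, "wx": 0, "wy": 0, "wz": 0, "hand": 0.6}, {"x": -0.001, "y": -0.001, "z": 0.08, "wx": 0, "wy": 0, "wz": 0, "hand": 0.6}, {"x": -0.001, "y": -0.001, "z": 0.08, "wx": 0, "wy": 0, "wz": 0, "hand": 0.3}, {"x": -0.001, "y": -0.001, "z": 0.08, "wx": 0, "wy": 0, "wz": 0, "hand": 0.05}, {"x": -0.001, "y": -0.001, "z": 0.08, "wx": 0, "wy": 0, "wz": 0, "hand": 0.05}, {"x": -0.001, "y": -0.001, "z": 0.08, "wx": 0, "wy": 0, "wz": 0, "hand": 0.05}, {"x": -0.001, "y": -0.001, "z": 0.08, "wx": 0, "wy": 0, "wz": 0, "hand": 0.05}]' --grip_force 30

```text
time: 11.18
tool_pos: [0.5698, 0.0461, 0.1854]
tool_rot: [-3.137, -0.006, 0.028]
contact_force: [0.4, 6.8, 2.5]
opening: 0.0128
```

Run:
```python
from h import *
from cell import monitor
delta(BAR0,DOWN)
s=monitor.observe(); R=Ro.from_euler('xyz',s["tool_rot"]); 
b0=bar(0)
for a in (.06,.12,.18,.24,.3,.36,.42,.48,.54,.6,.66,.72,.78,.84,.9,.96,1.02,1.08,1.14,1.2,1.26,1.3):
    print(a,np.round(R.inv().apply(bar(a)-b0),4))
```

```text
now tcp [0.5698 0.0461 0.1854] rot [-3.1367 -0.0056  0.0277] F [0.4 6.8 2.5] op 0.0128 t 11.175
xyz [-0.0009  0.0016  0.0024] w [-0.28 -0.32  0.21]
0.06 [ 0.0001 -0.0053 -0.0118]
0.12 [ 0.0002 -0.0114 -0.0233]
0.18 [ 0.0003 -0.0181 -0.0344]
0.24 [ 0.0003 -0.0254 -0.0451]
0.3 [ 0.0004 -0.0334 -0.0553]
0.36 [ 0.0005 -0.042  -0.065 ]
0.42 [ 0.0006 -0.0512 -0.0742]
0.48 [ 0.0007 -0.0609 -0.0828]
0.54 [ 0.0008 -0.0711 -0.0908]
0.6 [ 0.0009 -0.0817 -0.0982]
0.66 [ 0.0009 -0.0928 -0.1049]
0.72 [ 0.001  -0.1043 -0.111 ]
0.78 [ 0.0011 -0.1161 -0.1164]
0.84 [ 0.0012 -0.1282 -0.121 ]
0.9 [ 0.0012 -0.1405 -0.1249]
0.96 [ 0.0013 -0.1531 -0.1281]
1.02 [ 0.0013 -0.1658 -0.1305]
1.08 [ 0.0014 -0.1787 -0.1322]
1.14 [ 0.0015 -0.1916 -0.133 ]
1.2 [ 0.0015 -0.2046 -0.1331]
1.26 [ 0.0016 -0.2176 -0.1324]
1.3 [ 0.0016 -0.2262 -0.1315]
```

Opening 12.8 mm, so the bar is held. A small +y pull shows the bar is about 1.5 mm further along, which I add. Swing in steps of 0.06 rad per row.

Emit:
move_arm --deltas '[{"x": 0, "y": -0.0045, "z": -0.006, "wx": 0, "wy": 0, "wz": 0, "hand": 0.05}, {"x": 0, "y": -0.0068, "z": -0.0118, "wx": 0, "wy": 0, "wz": 0, "hand": 0.05}, {"x": 0, "y": -0.0129, "z": -0.0233, "wx": 0, "wy": 0, "wz": 0, "hand": 0.05}, {"x": 0, "y": -0.0196, "z": -0.0344, "wx": 0, "wy": 0, "wz": 0, "hand": 0.05}, {"x": 0, "y": -0.0269, "z": -0.0451, "wx": 0, "wy": 0, "wz": 0, "hand": 0.05}, {"x": 0, "y": -0.0349, "z": -0.0553, "wx": 0, "wy": 0, "wz": 0, "hand": 0.05}]'

```text
time: 11.92
tool_pos: [0.569, 0.0783, 0.2414]
tool_rot: [3.141, -0.006, 0.027]
contact_force: [4.8, -4.4, -3.8]
opening: 0.0132
```

Run:
```python
from h import *
from cell import monitor
b1=BAR0+[0.001,.0018,.0005]
delta(bar(.3,b1),DOWN)
R=Ro.from_euler('xyz',monitor.observe()["tool_rot"])
for a in np.arange(.36,1.31,.06): print(round(a,2),np.round(R.inv().apply(bar(a)-bar(.3)),4))
```

```text
now tcp [0.569  0.0783 0.2414] rot [ 3.1409 -0.0059  0.0272] F [ 4.8 -4.4 -3.8] op 0.0132 t 11.925
xyz [ 0.0003 -0.0011  0.0024] w [ 0.04 -0.34  0.18]
0.36 [ 0.0001 -0.0085 -0.0098]
0.42 [ 0.0002 -0.0176 -0.019 ]
0.48 [ 0.0002 -0.0273 -0.0277]
0.54 [ 0.0003 -0.0374 -0.0357]
0.6 [ 0.0004 -0.048  -0.0432]
0.66 [ 0.0005 -0.0591 -0.05  ]
0.72 [ 0.0006 -0.0705 -0.0561]
0.78 [ 0.0006 -0.0823 -0.0616]
0.84 [ 0.0007 -0.0944 -0.0663]
0.9 [ 0.0008 -0.1067 -0.0703]
0.96 [ 0.0008 -0.1193 -0.0735]
1.02 [ 0.0009 -0.132  -0.076 ]
1.08 [ 0.0009 -0.1448 -0.0777]
1.14 [ 0.001  -0.1578 -0.0786]
1.2 [ 0.001  -0.1707 -0.0788]
1.26 [ 0.001  -0.1837 -0.0782]
```

Emit:
move_arm --deltas '[{"x": 0, "y": -0.0085, "z": -0.0098, "wx": 0, "wy": 0, "wz": 0, "hand": 0.05}, {"x": 0, "y": -0.0176, "z": -0.019, "wx": 0, "wy": 0, "wz": 0, "hand": 0.05}, {"x": 0, "y": -0.0273, "z": -0.0277, "wx": 0, "wy": 0, "wz": 0, "hand": 0.05}, {"x": 0, "y": -0.0374, "z": -0.0357, "wx": 0, "wy": 0, "wz": 0, "hand": 0.05}, {"x": 0, "y": -0.048, "z": -0.0432, "wx": 0, "wy": 0, "wz": 0, "hand": 0.05}, {"x": 0, "y": -0.0591, "z": -0.05, "wx": 0, "wy": 0, "wz": 0, "hand": 0.05}, {"x": 0, "y": -0.0705, "z": -0.0561, "wx": 0, "wy": 0, "wz": 0, "hand": 0.05}, {"x": 0, "y": -0.0823, "z": -0.0616, "wx": 0, "wy": 0, "wz": 0, "hand": 0.05}]'

```text
time: 12.92
tool_pos: [0.5669, 0.1599, 0.3051]
tool_rot: [3.14, -0.01, 0.026]
contact_force: [4.3, -6.6, 6.2]
opening: 0.0129
```

Run:
```python
from h import *
from cell import monitor
b1=BAR0+[0.001,.0018,.0005]
delta(bar(.78,b1),DOWN)
R=Ro.from_euler('xyz',monitor.observe()["tool_rot"])
for a in (.84,.9,.96,1.02,1.08,1.14,1.2,1.26,1.3): print(round(a,2),np.round(R.inv().apply(bar(a)-bar(.78)),4))
```

```text
now tcp [0.5669 0.1599 0.3051] rot [ 3.1403 -0.0098  0.0262] F [ 4.3 -6.6  6.2] op 0.0129 t 12.925
xyz [ 0.0003 -0.0019  0.0046] w [ 0.08 -0.56  0.12]
0.84 [ 0.0001 -0.0121 -0.0047]
0.9 [ 0.0001 -0.0244 -0.0087]
0.96 [ 0.0002 -0.037  -0.012 ]
1.02 [ 0.0002 -0.0497 -0.0145]
1.08 [ 0.0003 -0.0625 -0.0162]
1.14 [ 0.0003 -0.0755 -0.0171]
1.2 [ 0.0004 -0.0884 -0.0173]
1.26 [ 0.0004 -0.1014 -0.0167]
1.3 [ 0.0004 -0.11   -0.0158]
```

Emit:
move_arm --deltas '[{"x": 0, "y": -0.0121, "z": -0.004, "wx": 0, "wy": 0, "wz": 0, "hand": 0.05}, {"x": 0, "y": -0.0244, "z": -0.0077, "wx": 0, "wy": 0, "wz": 0, "hand": 0.05}, {"x": 0, "y": -0.037, "z": -0.0105, "wx": 0, "wy": 0, "wz": 0, "hand": 0.05}, {"x": 0, "y": -0.0497, "z": -0.013, "wx": 0, "wy": 0, "wz": 0, "hand": 0.05}, {"x": 0, "y": -0.0625, "z": -0.0145, "wx": 0, "wy": 0, "wz": 0, "hand": 0.05}, {"x": 0, "y": -0.0755, "z": -0.0152, "wx": 0, "wy": 0, "wz": 0, "hand": 0.05}, {"x": 0, "y": -0.084, "z": -0.0153, "wx": 0, "wy": 0, "wz": 0, "hand": 0.05}, {"x": 0, "y": -0.09, "z": -0.0153, "wx": 0, "wy": 0, "wz": 0, "hand": 0.05}]'

```text
time: 13.92
tool_pos: [0.5645, 0.2515, 0.32]
tool_rot: [-3.14, -0.01, 0.027]
contact_force: [6.4, -2.1, 2.3]
opening: 0.013
```

Run:
```python
from h import *
from cell import monitor
b1=BAR0+[0.001,.0018,.0005]
delta(bar(1.3,b1),DOWN)
```

```text
now tcp [0.5645 0.2515 0.32  ] rot [-3.1397 -0.0101  0.0273] F [ 6.4 -2.1  2.3] op 0.013 t 13.925
xyz [ 0.0007 -0.0203  0.0039] w [-0.11 -0.58  0.19]
```

Emit:
move_arm --deltas '[{"x": 0, "y": -0.006, "z": 0.0005, "wx": 0, "wy": 0, "wz": 0, "hand": 0.05}, {"x": 0, "y": -0.012, "z": 0.001, "wx": 0, "wy": 0, "wz": 0, "hand": 0.05}, {"x": 0, "y": -0.017, "z": 0.0015, "wx": 0, "wy": 0, "wz": 0, "hand": 0.05}, {"x": 0, "y": -0.0205, "z": 0.002, "wx": 0, "wy": 0, "wz": 0, "hand": 0.05}, {"x": 0, "y": -0.0205, "z": 0.002, "wx": 0, "wy": 0, "wz": 0, "hand": 0.05}, {"x": 0, "y": -0.0205, "z": 0.002, "wx": 0, "wy": 0, "wz": 0, "hand": 0.05}, {"x": 0, "y": -0.0205, "z": 0.002, "wx": 0, "wy": 0, "wz": 0, "hand": 0.05}, {"x": 0, "y": -0.0205, "z": 0.002, "wx": 0, "wy": 0, "wz": 0, "hand": 0.05}]'

```text
time: 14.92
tool_pos: [0.5639, 0.2719, 0.3178]
tool_rot: [-3.139, -0.01, 0.027]
contact_force: [6.0, -0.5, 4.2]
opening: 0.0133
```

Run:
```python
from h import *
from cell import monitor,viewer
b1=BAR0+[0.001,.0018,.0005]
delta(bar(1.3,b1),DOWN)
p=viewer.camera_params("side"); im=viewer.read_camera("side"); t=viewer.read_camera("top")
np.savez("pics/side2.npz",im=im,K=p["camera_matrix"],R=p["R"],t=p["t"])
a=cv2.resize(im[100:290,170:350,::-1],(397,420),interpolation=cv2.INTER_CUBIC); b=cv2.resize(t[110:300,130:310,::-1],(397,420),interpolation=cv2.INTER_CUBIC)
cv2.imwrite("pics/end.png",np.hstack([a,b]))
```

```text
now tcp [0.5639 0.2719 0.3178] rot [-3.1389 -0.0098  0.0272] F [ 6.  -0.5  4.2] op 0.0133 t 14.925
xyz [0.0006 0.0002 0.0017] w [-0.15 -0.56  0.19]
```

View pics/end.png

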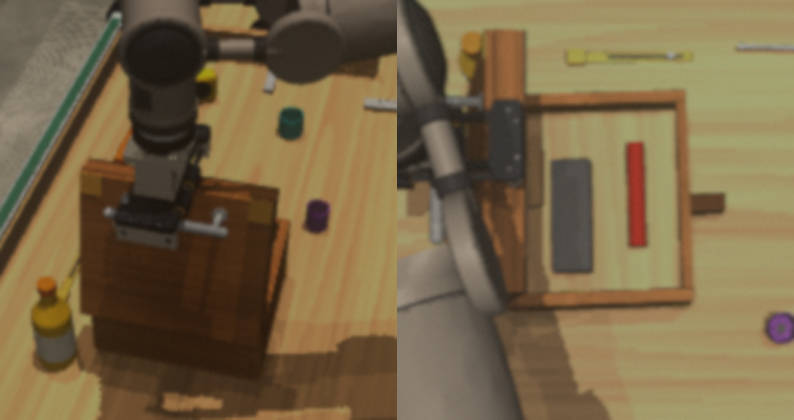

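The last pictures show the lid up and held near its bar's end by the gripper, at left (165,225). The pull at right (707,203) is still against the chest's front, with the bottle and stay in place. The bar is within 2 mm of its computed place for 1.30 rad, and the horizontal force is about zero. Handing in.

```bash
python3 -c "
from cell import robot; robot.hand_in()"
```

```text
the job is handed in; nothing more can be done
```

The tray is home in the bay, and the lid is up at about 1.30 rad with the gripper still holding the bar. I handed the job in at about 15 s; no verdict was reported.

**Tray:** I pinched the pull, lined the tray up with the bay and pushed until it stopped dead at about 30 N. A wrist picture afterwards showed its front level with the chest's posts and centred between them. I saw all four saws upright just before the tray went into the bay. Inside it they are hidden, so I could not check them again.

**Lid:** I swung it up in steps of about 0.06 rad, and the bar followed its expected arc. At the end:
- **Position:** the bar was within 2 mm of its computed place for 1.30 rad.
- **Balance:** the push across the hinge was about -0.5 N.
- **Grip:** the set grip was 30 N, with the fingers 13 mm apart on the 14 mm bar.

**Checks that disagreed:**
- The arm stood 2 to 5 mm higher on the bar than computed during the swing.
- A steady 6 N sideways force along the bar remained at the end.
- Camera estimates of the tray's and chest's middles disagreed by up to about 4 mm before I gripped the pull.
- One move call was refused for missing keys, with no effect.

I never touched the other things on the bench. The last pictures show the bottle and the stay in place; I did not check the others again.

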